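# Find the full tin of staples by its weight and hold it out

## Robot

A 7-joint arm with a two-finger parallel gripper is mounted at the origin on a cart in front of the work surface, level with it; the furniture and walls round the work are solid. World frame = base frame: x ahead of the robot, y to its left, z up, the work surface at z = 0. Lengths are in m, angles in rad, forces in N, time in s.
With the tool pointing down it reaches from about 0.4 to 0.85 m from the base axis. Payload 4.5 kg.
Tool frame: the origin (TCP) lies midway between the tips of the shut fingers; the grasp point (between the pads) lies r.grip_point_offset behind it (r.grip_point_offset is the distance from the TCP to the grasp point, in m); z points along the fingers, y is the line along which they close (so a half turn about z gives the same grasp; the last joint's range is limited). The gripper opens to 88 mm and grips with 3 to 60 N. Pads are 18 mm wide; open, the fingers measure 123 mm over their backs; the gripper's body (75 mm by 187 mm) begins 45 mm behind the grasp point.
Start: joints at [-1.268, 0.689, -0.195, 1.565, 0.157, 0.902, -0.215], TCP at [0.166, 0.603, 0.239] pointing down, gripper open.
Joint ranges: [-3.01, 3.01], [-0.46, 2.08], [-1.47, 1.51], [0.13, 2.56], [-1, 4.14], [0.04, 2.09], [-2.66, 2.66]. Speed limits (rad/s): [2.57, 2.57, 3.14, 3.14, 3.14, 3.14, 3.14].

## Interface

Orientations are given as a unit quaternion [x, y, z, w].
In Python, from plant import r gives the robot as it stands.
- The arm moves only by the shell command python3 -m jog 'ROWS' [FORCE]. ROWS is JSON, a list of rows, each an object of numbers: "wx", "wy", "wz": the turn, a rotation vector about the world's x, y, z as a fraction of full scale; "dx", "dy", "dz": the shift along the world's x, y, z as a fraction of full scale; "hand": the closure, from 0 (fully open) to 1 (shut). In form: [{"wx": .., "wy": .., "wz": .., "dx": .., "dy": .., "dz": .., "hand": ..}, ...]. A call has 1 to 5 rows; each row shifts and turns the commanded pose from where the row before left it; what a row does not reach is not made up. Full scale, the value 1, is 0.25 m for a shift and 2 rad for a turn. A row lasts 1/12 s, in which the tool goes at most 41.7 mm and 7.16 degrees, less where a joint would pass 70% of its speed; a pose out of reach is approached as far as the arm can. A call with a number of a shift or a turn outside -1 to 1 is refused whole. A call with a gripper value outside its range is refused whole. The fingers move at their own pace and stop on an object; FORCE is the grip in N (left out, the last holds). Time passes only in rows, so rows that do not move let the fingers close. It gives the time, the measured TCP pose, the force, the opening and the grip force at its end, in the units of the state.
- r.get_state(): the state, without advancing time (a new reading comes with each control period).
- r.snapshot(name): name is "scene" or "top"; returns the picture (480x640x3 uint8, red, green, blue); there is no depth.
- r.camera_info(name): a dict with "mtx" (3x3 intrinsics, pixels), "R" (3x3) and "t" (3): a world point X has camera coordinates R X + t. Camera axes: x right, y down, z forward; pixel columns grow to the right and rows downward; lengths in m; the calibration is good to about 2 mm. A picture is of the moment at which its call begins. camera_info takes no time and is no camera call.
- r.finish_job(): hands the job in; it is judged then, once.
Trained networks look in the newest picture that a camera, given by its name, has taken for a name from the list of things; names that differ only in an ending like _2 or _b are one class to them, and where a whole thing is asked for, a point or a joint stands for the part that bears it (a point fixed in the world has none). Each returns a list of dicts, best first, with "p" (0 to 1); they miss things now and then, are a little off and sometimes report something else, mostly with a low value. They report only what shows in the picture. A call takes as long as a camera call.
- r.search_frame(camera, query): "bbox" ([left, top, right, bottom] in pixels, round what is visible of it).
- r.masks_of(camera, query): "region" (480x640 bool, what is visible of it) and "bbox" ([left, top, right, bottom] in pixels, round what is visible of it).
The state is a dict: "clock": time; "q": joint angles; "qd": joint speeds; "joint_torque": joint torques, N m; "tool_pos": TCP position; "eef_rot": TCP orientation; "contact_force": force on the tool from outside, world axes, zero at the start; "moment": the same for the moment, N m; "opening": opening from 0.0 (shut) to 1.0 (fully open); "finger_force": force on a finger pad.
Only numpy, scipy, OpenCV 4.12 (cv2) and the standard library are available. Lean on these libraries where they do the work, as an engineer would, in place of code of your own. Each camera call takes 0.05 s, during which the arm holds its last target. There are 200 camera calls.

## Task

The stapler has run empty, and of the three look-alike tins of staples in the wooden desk box only one is still full. Take the loose cover off the box by its knob and stand it upright on the desk to one side of the box, then lift the tins to feel which is the heaviest. Finish holding the heaviest one up in the gripper, upright and still, its underside at least 15 cm above the desk, so that I can take it from you (do not put it down or let go), with the other two tins standing back in the box; drop nothing, tip no tin over, and leave the stapler, phone, pen and eraser where they are.

Things in the scene. Friction and masses are not known exactly. Their poses are not given: they have to be found in the camera images.
- box: low fixed wooden box; origin: centre of its underside; x across its short side (89 mm), y along its long side (223 mm). Dark plinth with a shoulder 26 mm up, then a neck 71 x 205 mm up to 42 mm. Three wells 63 mm square, centred at y = +67, 0, -67 mm, floor at 7 mm. Bare tins stand 53 mm out of it, 11 mm apart; fingers fit across the row (along x) above the neck
- cover: loose hood of light wood, open below, 87 x 221 mm over its top board, 81 mm tall without knob, origin: centre of its lower rim, y along its long side. Its rim rests on the box's shoulder, 26 mm above the desk, with 2 mm play round the neck; it hides the tins and must rise 70 mm to clear them. On the desk its origin is at height 0
- cover_knob (a point): middle of the dark round knob on top of the cover: 27 mm across, 22 mm tall, centred 106 mm above the cover's rim and 25 mm above its top board (the cover weighs 0.22 kg). For setting the cover aside: left of the box (+y) the desk is free out to 36 cm from the box's centre, as far as 0.60 m ahead of the robot
- tin_a: plain steel tin, 56 mm across, 88 mm tall, lid fixed shut, staples loose inside; origin: centre of its underside, z up through the lid. Starts in the box's left (+y) well, underside 7 mm above the desk. The three tins look the same; one is full and at least 0.2 kg heavier than either other, none is over 0.7 kg; which one changes from start to start
- tin_b: plain steel tin, 56 mm across, 88 mm tall, lid fixed shut, staples loose inside; origin: centre of its underside, z up through the lid. Starts in the box's middle well, underside 7 mm above the desk. The three tins look the same; one is full and at least 0.2 kg heavier than either other, none is over 0.7 kg; which one changes from start to start
- tin_c: plain steel tin, 56 mm across, 88 mm tall, lid fixed shut, staples loose inside; origin: centre of its underside, z up through the lid. Starts in the box's right (-y) well, underside 7 mm above the desk. The three tins look the same; one is full and at least 0.2 kg heavier than either other, none is over 0.7 kg; which one changes from start to start
- stapler: blue stapler, 34 x 125 x 45 mm, right of the box; origin: centre of its underside; leave it alone
- phone: black smartphone lying flat, 152 x 75 x 9 mm, right of the box; origin: centre of its underside; leave it alone
- pen_red: white pen with a red cap lying behind the stapler, 11 x 142 x 12 mm; origin: centre of its underside; leave it alone
- eraser: eraser in a blue sleeve, 18 x 44 x 12 mm, right of the box; origin: centre of its underside; leave it alone

How it is judged:
On the way, in this order (a step that is already met when the one before it is completed fails the run):
1. the cover is off the box and stands upright on the desk, let go (height (world z) of cover below 0.006 m and angle between cover's own z axis and vertical below 0.06 rad and horizontal distance between cover and box above 0.1 m and contact force between the arm and cover below 0.1 N and linear speed of cover below 0.03 m/s), for 0.2 s.
2. a tin is held clear above the box (((height (world z) of tin_a above 0.05 m and contact force between the fingers and tin_a above 2 N) or (height (world z) of tin_b above 0.05 m and contact force between the fingers and tin_b above 2 N) or (height (world z) of tin_c above 0.05 m and contact force between the fingers and tin_c above 2 N))), for 0.2 s.
At the end, for the whole second after the job is handed in: The heaviest tin is held still in the fingers, upright within 0.25 rad, underside 13 cm or more above the desk; the other two stand let go on the well floors of the box, neither pressing over 4.3 N on it; the cover stands upright on the desk, let go, over 10 cm from the box (centres) (all of step 1 and ((height (world z) of tin_a above 0.13 m and angle between tin_a's own z axis and vertical below 0.25 rad and contact force between the fingers and tin_a above 2 N and contact force between tin_a and box below 0.05 N and linear speed of tin_a below 0.05 m/s and z of each of tin_b, tin_c in the frame of box below 0.012 m and angle between each of tin_b, tin_c's own z axis and vertical below 0.1 rad and contact force between tin_b and box between 0.4 and 4.3 N and contact force between the arm and tin_b below 0.1 N and contact force between each of tin_b, tin_c and tin_a below 0.05 N and contact force between tin_c and box between 0.4 and 4.3 N and contact force between the arm and tin_c below 0.1 N) or (height (world z) of tin_b above 0.13 m and angle between tin_b's own z axis and vertical below 0.25 rad and contact force between the fingers and tin_b above 2 N and contact force between tin_b and box below 0.05 N and linear speed of tin_b below 0.05 m/s and z of each of tin_a, tin_c in the frame of box below 0.012 m and angle between each of tin_a, tin_c's own z axis and vertical below 0.1 rad and contact force between tin_a and box between 0.4 and 4.3 N and contact force between the arm and tin_a below 0.1 N and contact force between each of tin_a, tin_c and tin_b below 0.05 N and contact force between tin_c and box between 0.4 and 4.3 N and contact force between the arm and tin_c below 0.1 N) or (height (world z) of tin_c above 0.13 m and angle between tin_c's own z axis and vertical below 0.25 rad and contact force between the fingers and tin_c above 2 N and contact force between tin_c and box below 0.05 N and linear speed of tin_c below 0.05 m/s and z of each of tin_a, tin_b in the frame of box below 0.012 m and angle between each of tin_a, tin_b's own z axis and vertical below 0.1 rad and contact force between tin_a and box between 0.4 and 4.3 N and contact force between the arm and tin_a below 0.1 N and contact force between each of tin_a, tin_b and tin_c below 0.05 N and contact force between tin_b and box between 0.4 and 4.3 N and contact force between the arm and tin_b below 0.1 N))); the arm keeps its last pose, push and grip.
It fails at once if the cover or a tin falls free (faster than 0.5 m/s and not in the fingers) ((linear speed of tin_a above 0.5 m/s and contact force between the fingers and tin_a below 0.05 N) or (linear speed of tin_b above 0.5 m/s and contact force between the fingers and tin_b below 0.05 N) or (linear speed of tin_c above 0.5 m/s and contact force between the fingers and tin_c below 0.05 N) or (linear speed of cover above 0.5 m/s and contact force between the fingers and cover below 0.05 N)).
It fails at once if a tin is tipped over (more than 0.7 rad) (angle between any of tin_a, tin_b, tin_c's own z axis and vertical above 0.7 rad).
It fails at once if stapler, phone, pen or eraser is moved more than 3 cm (distance of any of stapler, phone, pen_red, eraser from where it was at the start of the episode above 0.03 m).
It also fails if it takes over 72 s, if anything falls off the work surface, if the arm or the gripper's body presses on something with over 40 N, if the wrist force passes 120 N, or if a joint passes its speed limit or range.

## Working session

There is one attempt and no reset: what is moved stays moved. The work goes in short steps, Python scripts to look and compute and a shell command to move; the robot and the scene stay as the last step left them, time stands still between calls to the robot, and variables do not carry over. Pictures are saved under pics/ and viewed, at most 10 in all, crops included, and the job is handed in when it is done.

```bash
mkdir -p pics; ls; python3 - <<'E'
from plant import r
import cv2,numpy as np
s=r.get_state();print({k:np.round(v,3).tolist() for k,v in s.items()},r.grip_point_offset)
ims=[]
for c in("scene","top"):
    im=r.snapshot(c);ims.append(im);i=r.camera_info(c)
    print(c,np.round(i["mtx"],1).tolist(),np.round(i["R"],3).tolist(),np.round(i["t"],3).tolist())
    for q in("cover_knob","cover","box","stapler"):
        for d in r.search_frame(c,q)[:2]:print(c,q,round(d["p"],2),np.round(d["bbox"],1).tolist())
    cv2.imwrite(f"pics/{c}0.png",im[:,:,::-1])
E
```

```text
pics
{'clock': 0.0, 'q': [-1.268, 0.69, -0.195, 1.566, 0.157, 0.902, -0.215], 'qd': [-0.0, -0.0, 0.0, -0.001, 0.002, 0.001, -0.0], 'joint_torque': [-0.001, -52.757, -1.266, -15.344, -0.052, 0.006, 0.0], 'tool_pos': [0.166, 0.602, 0.238], 'eef_rot': [0.134, 0.991, -0.001, -0.0], 'contact_force': [0.519, 0.519, 0.275], 'moment': [0.004, -0.019, -0.0], 'finger_force': 0.0, 'opening': 0.997} 0.0187
scene [[476.6, 0.0, 329.8], [0.0, 476.6, 237.7], [0.0, 0.0, 1.0]] [[0.448, -0.894, -0.017], [-0.541, -0.256, -0.801], [0.712, 0.368, -0.599]] [-0.388, 0.317, 0.736]
scene cover_knob 0.55 [223.5, 224.5, 337.8, 293.0]
scene cover 0.78 [225.3, 224.4, 339.3, 293.0]
scene box 0.78 [230.9, 266.7, 341.4, 301.9]
scene stapler 0.73 [385.0, 255.8, 432.4, 301.9]
top [[479.7, 0.0, 314.2], [0.0, 479.7, 236.1], [0.0, 0.0, 1.0]] [[0.005, -1.0, 0.019], [-0.996, -0.006, -0.092], [0.092, -0.019, -0.996]] [-0.175, 0.561, 0.957]
top cover_knob 0.7 [213.9, 255.9, 339.3, 330.4]
top box 0.27 [215.6, 256.6, 338.8, 326.0]
top stapler 0.86 [364.0, 226.8, 420.9, 257.3]
```

View pics/scene0.png

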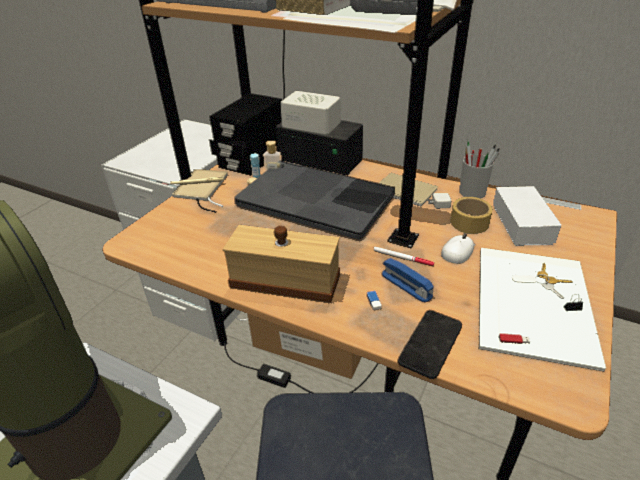

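View pics/top0.png

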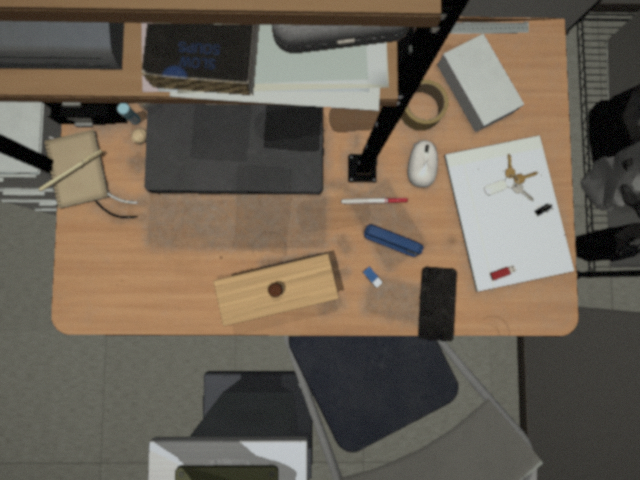

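The scene view shows the hooded box with its dark knob at about (281,235). The top view shows the knob at about (276,289) and the cover top as a tilted rectangle from (215,285) to (340,295). The stapler, eraser and phone are to the right, and the left side is free. Next I triangulate the knob and the cover's top outline.

```bash
cat > h.py <<'E'
from plant import r
import cv2,numpy as np
def P(c):
    i=r.camera_info(c);return i["mtx"]@np.c_[i["R"],i["t"]]
def tri(a,b): # pixel in scene, pixel in top
    X=cv2.triangulatePoints(P("scene"),P("top"),np.array(a,float).reshape(2,1),np.array(b,float).reshape(2,1))
    return (X[:3]/X[3]).ravel()
def plane(c,uv,z):
    p=P(c);H=np.linalg.inv(np.c_[p[:,0],p[:,1],p[:,2]*z+p[:,3]])
    return cv2.perspectiveTransform(np.array(uv,float).reshape(-1,1,2),H).reshape(-1,2)
def proj(c,X):
    v=P(c)@np.r_[X,1];return v[:2]/v[2]
def dark(im,box,th):
    l,t,R,b=box;s=im[t:b,l:R].astype(int).sum(2)<th
    n,lab,st,ce=cv2.connectedComponentsWithStats(s.astype(np.uint8));k=1+st[1:,4].argmax()
    return ce[k]+[l,t],st[k]+[l,t,0,0,0]
E
python3 - <<'E'
from h import *
a=r.snapshot("scene");b=r.snapshot("top")
ka,sa=dark(a,(266,222,296,248),250);kb,sb=dark(b,(260,278,292,302),270)
print(ka,sa,kb,sb,tri(ka,kb))
m=r.masks_of("top","cover")
if m:
  m=m[0];print(m["p"],m["bbox"])
hsv=cv2.cvtColor(b,cv2.COLOR_RGB2HSV);print(hsv[300,240],hsv[310,200],hsv[270,310],hsv[290,237])
# light wood vs desk
sub=cv2.resize(b[240:340,200:360],None,fx=5,fy=5,interpolation=cv2.INTER_CUBIC);cv2.imwrite("pics/c.png",sub[:,:,::-1])
w=((hsv[...,0]>=15)&(hsv[...,0]<32)&(hsv[...,2]>90)).astype(np.uint8);w[:240]=0;w[345:]=0;w[:,:200]=0;w[:,350:]=0
w=cv2.morphologyEx(w,cv2.MORPH_CLOSE,np.ones((9,9)))
cs=max(cv2.findContours(w,0,2)[0],key=cv2.contourArea)
for z in(0.10,0.107):
  rr=cv2.minAreaRect(plane("top",cs[:,0],z).astype(np.float32));print(z,rr)
print(cv2.minAreaRect(cs))
E
```

```text
[280.58064516 234.48924731] [274 226  13  19 186] [275.66842105 288.86315789] [268 282  16  15 190] [ 0.45586076 -0.10000917  0.12778724]
0.91 [214.5, 254.6, 337.8, 326.3]
[ 18 106 190] [ 14 113 173] [ 17 104 187] [ 18 104 189]
0.1 ((0.4508538842201233, -0.09678566455841064), (0.19410842657089233, 0.2820495665073395), 0.35413169860839844)
0.107 ((0.4510144591331482, -0.0972251296043396), (0.19261150062084198, 0.27987438440322876), 0.35414525866508484)
((274.5, 292.0), (104.0, 149.0), 90.0)
```

View pics/c.png

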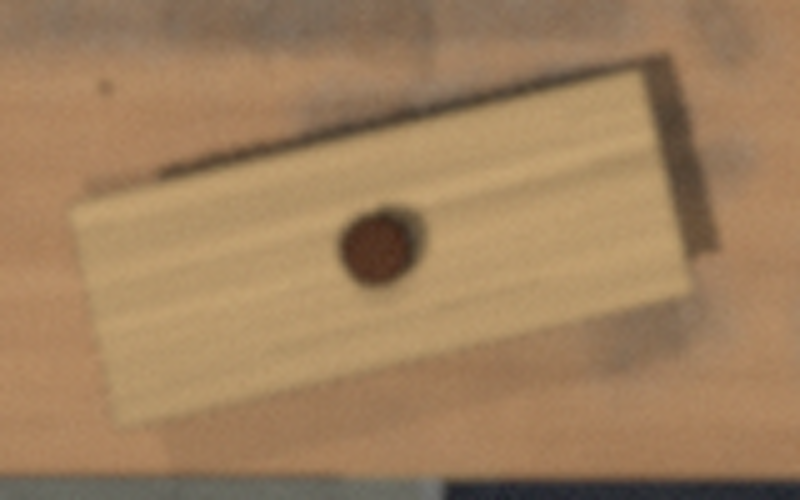

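The crop shows the cover's top corners at about (214.6,281.6), (329,254), (338.4,298.4) and (223.6,325) in full-image pixels, with the knob near (275,289.6).

```bash
python3 - <<'E'
from h import *
c=plane("top",[(214.6,281.6),(329,254),(338.4,298.4),(223.6,325)],0.107);print(c.round(4).tolist(),c.mean(0))
print([np.linalg.norm(c[i]-c[(i+1)%4]).round(4) for i in range(4)])
d=(c[0]-c[1])+(c[3]-c[2]);print("yaw of +y axis dir",d/np.linalg.norm(d),np.arctan2(-d[0],d[1]))
print(plane("top",[(275.2,289.2)],0.138))
from scipy.spatial.transform import Rotation as R
M=R.from_quat(r.get_state()["eef_rot"]).as_matrix();print(M.round(3))
E
```

```text
[[0.4689, 0.0143], [0.5215, -0.1988], [0.4387, -0.2165], [0.3892, -0.0042]] [ 0.45457799 -0.10131966]
[np.float64(0.2195), np.float64(0.0847), np.float64(0.2181), np.float64(0.0818)]
yaw of +y axis dir [-0.23360625  0.97233128] 0.23578491004387125
[[ 0.45586402 -0.10048979]]
[[-0.964  0.266  0.   ]
 [ 0.266  0.964  0.   ]
 [ 0.     0.    -1.   ]]
```

```bash
python3 -m jog '[{"dx":0.11,"dy":-0.12,"wz":-0.06,"hand":0},{"dx":0.11,"dy":-0.12,"wz":-0.06,"hand":0},{"dx":0.11,"dy":-0.12,"wz":-0.06,"hand":0},{"dx":0.11,"dy":-0.12,"wz":-0.06,"hand":0},{"dx":0.11,"dy":-0.12,"wz":-0.06,"hand":0}]' 25; python3 -m jog '[{"dx":0.05,"dy":-0.15,"wz":-0.06,"hand":0},{"dx":0.05,"dy":-0.15,"wz":-0.06,"hand":0},{"dx":0.05,"dy":-0.15,"wz":-0.06,"hand":0},{"dx":0.05,"dy":-0.15,"wz":-0.053,"hand":0},{"dx":0.05,"dy":-0.15,"hand":0}]'; python3 - <<'E'
from h import *
print(plane("top",[(230,334),(275,334)],0))
from scipy.spatial.transform import Rotation as R
s=r.get_state();print(s["clock"],s["tool_pos"],R.from_quat(s["eef_rot"]).as_matrix().round(3),s["q"].round(2) if hasattr(s["q"],'round') else s["q"])
E
```

```text
[[ 3.61046424e-01  2.20021167e-05]
 [ 3.61271024e-01 -9.27304223e-02]]
0.65 [0.16595186 0.60257457 0.23876121] [[-0.964  0.266  0.   ]
 [ 0.266  0.964  0.   ]
 [ 0.     0.    -1.   ]] [-1.27  0.69 -0.19  1.57  0.16  0.9  -0.22]invalid input
invalid input
```

```bash
python3 -m jog '[{"wx":0,"wy":0,"wz":-0.06,"dx":0.11,"dy":-0.12,"dz":0,"hand":0},{"wx":0,"wy":0,"wz":-0.06,"dx":0.11,"dy":-0.12,"dz":0,"hand":0},{"wx":0,"wy":0,"wz":-0.06,"dx":0.11,"dy":-0.12,"dz":0,"hand":0},{"wx":0,"wy":0,"wz":-0.06,"dx":0.11,"dy":-0.12,"dz":0,"hand":0},{"wx":0,"wy":0,"wz":-0.06,"dx":0.11,"dy":-0.12,"dz":0,"hand":0}]' 25
```

```text
clock: 1.07
tool_pos: [0.3045, 0.4512, 0.239]
eef_rot: [0.423, 0.906, 0.0, 0.0]
contact_force: [0.7, 0.6, -1.4]
opening: 0.998
finger_force: 0.0
```

```bash
python3 -m jog '[{"wx":0,"wy":0,"wz":-0.05,"dx":0.04,"dy":-0.15,"dz":0,"hand":0},{"wx":0,"wy":0,"wz":-0.05,"dx":0.04,"dy":-0.15,"dz":0,"hand":0},{"wx":0,"wy":0,"wz":-0.05,"dx":0.04,"dy":-0.15,"dz":0,"hand":0},{"wx":0,"wy":0,"wz":-0.05,"dx":0.04,"dy":-0.15,"dz":0,"hand":0},{"wx":0,"wy":0,"wz":-0.033,"dx":0.04,"dy":-0.15,"dz":0,"hand":0}]'; python3 -m jog '[{"wx":0,"wy":0,"wz":0,"dx":0.04,"dy":-0.15,"dz":0,"hand":0},{"wx":0,"wy":0,"wz":0,"dx":0.04,"dy":-0.15,"dz":0,"hand":0},{"wx":0,"wy":0,"wz":0,"dx":0.04,"dy":-0.15,"dz":0,"hand":0},{"wx":0,"wy":0,"wz":0,"dx":0.04,"dy":-0.15,"dz":0,"hand":0},{"wx":0,"wy":0,"wz":0,"dx":0.04,"dy":-0.15,"dz":0,"hand":0}]'; python3 -m jog '[{"wx":0,"wy":0,"wz":0,"dx":0.04,"dy":-0.14,"dz":-0.03,"hand":0},{"wx":0,"wy":0,"wz":0,"dx":0.04,"dy":-0.14,"dz":-0.03,"hand":0},{"wx":0,"wy":0,"wz":0,"dx":0.04,"dy":-0.14,"dz":-0.03,"hand":0},{"wx":0,"wy":0,"wz":0,"dx":0.04,"dy":-0.14,"dz":-0.03,"hand":0},{"wx":0,"wy":0,"wz":0,"dx":0.04,"dy":-0.14,"dz":-0.03,"hand":0}]'
python3 - <<'E'
from h import *
from scipy.spatial.transform import Rotation as R
s=r.get_state();print(s["clock"],np.round(s["tool_pos"],4),R.from_quat(s["eef_rot"]).as_matrix().round(3),np.round(s["q"],2))
E
```

```text
clock: 1.48
tool_pos: [0.3537, 0.2635, 0.239]
eef_rot: [0.621, 0.784, 0.0, 0.0]
contact_force: [0.7, 0.4, 1.1]
opening: 0.998
finger_force: 0.0
clock: 1.9
tool_pos: [0.4038, 0.076, 0.239]
eef_rot: [0.619, 0.786, 0.0, 0.0]
contact_force: [1.1, 0.3, 0.4]
opening: 0.999
finger_force: 0.0
clock: 2.32
tool_pos: [0.454, -0.0992, 0.2011]
eef_rot: [0.619, 0.785, 0.0, 0.0]
contact_force: [1.5, 0.5, 0.8]
opening: 0.997
finger_force: 0.0
2.3167 [ 0.454  -0.0992  0.2011] [[-0.234  0.972  0.001]
 [ 0.972  0.234  0.   ]
 [-0.     0.001 -1.   ]] [ 0.12  0.55 -0.01  2.08  0.01  0.51  0.34]
```

```bash
python3 -m jog '[{"wx":0,"wy":0,"wz":0,"dx":0.006,"dy":-0.004,"dz":-0.08,"hand":0},{"wx":0,"wy":0,"wz":0,"dx":0,"dy":0,"dz":-0.08,"hand":0},{"wx":0,"wy":0,"wz":0,"dx":0,"dy":0,"dz":-0.08,"hand":0},{"wx":0,"wy":0,"wz":0,"dx":0,"dy":0,"dz":-0.08,"hand":0},{"wx":0,"wy":0,"wz":0,"dx":0,"dy":0,"dz":-0.03,"hand":0}]'; python3 -m jog '[{"wx":0,"wy":0,"wz":0,"dx":0,"dy":0,"dz":0,"hand":1},{"wx":0,"wy":0,"wz":0,"dx":0,"dy":0,"dz":0,"hand":1},{"wx":0,"wy":0,"wz":0,"dx":0,"dy":0,"dz":0,"hand":1},{"wx":0,"wy":0,"wz":0,"dx":0,"dy":0,"dz":0,"hand":1},{"wx":0,"wy":0,"wz":0,"dx":0,"dy":0,"dz":0,"hand":1}]' 25;  python3 -m jog '[{"wx":0,"wy":0,"wz":0,"dx":0,"dy":0,"dz":0,"hand":1},{"wx":0,"wy":0,"wz":0,"dx":0,"dy":0,"dz":0,"hand":1},{"wx":0,"wy":0,"wz":0,"dx":0,"dy":0,"dz":0,"hand":1}]'
```

```text
clock: 2.73
tool_pos: [0.4543, -0.0983, 0.1119]
eef_rot: [0.619, 0.785, -0.001, -0.001]
contact_force: [0.1, 0.3, -0.5]
opening: 1.0
finger_force: 0.0
clock: 3.15
tool_pos: [0.4556, -0.0985, 0.1146]
eef_rot: [0.619, 0.785, 0.0, 0.001]
contact_force: [-0.1, -0.5, 0.0]
opening: 0.647
finger_force: 0.0
clock: 3.4
tool_pos: [0.4551, -0.0984, 0.114]
eef_rot: [0.619, 0.785, 0.0, 0.0]
contact_force: [0.4, -0.5, -0.2]
opening: 0.42
finger_force: 0.0
```

```bash
python3 -m jog '[{"wx":0,"wy":0,"wz":0,"dx":0,"dy":0,"dz":0,"hand":1},{"wx":0,"wy":0,"wz":0,"dx":0,"dy":0,"dz":0,"hand":1},{"wx":0,"wy":0,"wz":0,"dx":0,"dy":0,"dz":0,"hand":1}]'; python3 -m jog '[{"wx":0,"wy":0,"wz":0,"dx":0,"dy":0,"dz":0.02,"hand":1},{"wx":0,"wy":0,"wz":0,"dx":0,"dy":0,"dz":0.02,"hand":1},{"wx":0,"wy":0,"wz":0,"dx":0,"dy":0,"dz":0.02,"hand":1}]'
```

```text
clock: 3.65
tool_pos: [0.4554, -0.0984, 0.1138]
eef_rot: [0.619, 0.785, 0.0, 0.0]
contact_force: [0.6, 0.9, 1.3]
opening: 0.292
finger_force: 25.0
clock: 3.9
tool_pos: [0.4546, -0.0984, 0.1291]
eef_rot: [0.619, 0.785, -0.0, -0.0]
contact_force: [1.4, 0.4, -3.5]
opening: 0.295
finger_force: 25.0
```

```bash
python3 -m jog '[{"wx":0,"wy":0,"wz":0,"dx":0,"dy":0,"dz":0.05,"hand":1},{"wx":0,"wy":0,"wz":0,"dx":0,"dy":0,"dz":0.07,"hand":1},{"wx":0,"wy":0,"wz":0,"dx":0,"dy":0,"dz":0.08,"hand":1},{"wx":0,"wy":0,"wz":0,"dx":0,"dy":0,"dz":0.08,"hand":1},{"wx":0,"wy":0,"wz":0,"dx":0,"dy":0,"dz":0.06,"hand":1}]'
python3 - <<'E'
from h import *
a=r.snapshot("scene")[120:380,150:500];b=r.snapshot("top")[180:440,130:480]
cv2.imwrite("pics/l.png",np.hstack([a,b])[:,:,::-1])
E
```

```text
clock: 4.32
tool_pos: [0.4548, -0.0985, 0.2155]
eef_rot: [0.619, 0.785, 0.0, 0.0]
contact_force: [0.0, -0.5, -2.5]
opening: 0.295
finger_force: 25.0
```

View pics/l.png

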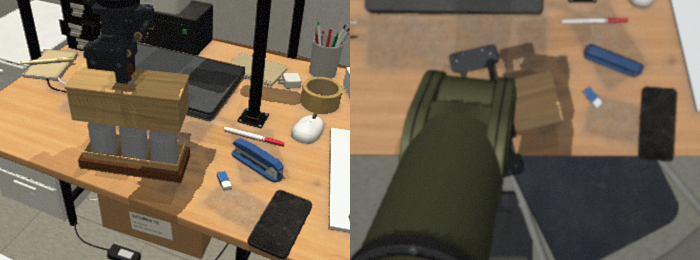

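The cover hangs level over the three tins, with the neck and tins visible at about (130,145) in the left crop. Next I carry it left.

```bash
python3 -m jog '[{"wx":0,"wy":0,"wz":0,"dx":0,"dy":0.04,"dz":0,"hand":1},{"wx":0,"wy":0,"wz":0,"dx":0,"dy":0.08,"dz":0,"hand":1},{"wx":0,"wy":0,"wz":0,"dx":0,"dy":0.11,"dz":0,"hand":1},{"wx":0,"wy":0,"wz":0,"dx":-0.01,"dy":0.12,"dz":0,"hand":1},{"wx":0,"wy":0,"wz":0,"dx":-0.01,"dy":0.12,"dz":0,"hand":1}]'; python3 -m jog '[{"wx":0,"wy":0,"wz":0,"dx":0,"dy":0.12,"dz":0,"hand":1},{"wx":0,"wy":0,"wz":0,"dx":0,"dy":0.12,"dz":0,"hand":1},{"wx":0,"wy":0,"wz":0,"dx":0,"dy":0.11,"dz":0,"hand":1},{"wx":0,"wy":0,"wz":0,"dx":0,"dy":0.08,"dz":0,"hand":1},{"wx":0,"wy":0,"wz":0,"dx":0,"dy":0.05,"dz":0,"hand":1}]'; python3 -m jog '[{"wx":0,"wy":0,"wz":0,"dx":0,"dy":0,"dz":-0.05,"hand":1},{"wx":0,"wy":0,"wz":0,"dx":0,"dy":0,"dz":-0.1,"hand":1},{"wx":0,"wy":0,"wz":0,"dx":0,"dy":0,"dz":-0.12,"hand":1},{"wx":0,"wy":0,"wz":0,"dx":0,"dy":0,"dz":-0.1,"hand":1},{"wx":0,"wy":0,"wz":0,"dx":0,"dy":0,"dz":-0.05,"hand":1}]'
```

```text
clock: 4.83
tool_pos: [0.4487, 0.0208, 0.2125]
eef_rot: [0.619, 0.785, -0.001, -0.001]
contact_force: [-0.2, -0.3, -2.0]
opening: 0.291
finger_force: 25.0
clock: 5.25
tool_pos: [0.4483, 0.1429, 0.2123]
eef_rot: [0.617, 0.787, -0.001, -0.001]
contact_force: [-0.1, 0.7, -2.5]
opening: 0.294
finger_force: 25.0
clock: 5.67
tool_pos: [0.4472, 0.1393, 0.1052]
eef_rot: [0.618, 0.786, -0.003, -0.002]
contact_force: [0.3, -0.1, -2.6]
opening: 0.295
finger_force: 25.0
```

```bash
python3 -m jog '[{"wx":0,"wy":0,"wz":0,"dx":0,"dy":0,"dz":-0.015,"hand":1},{"wx":0,"wy":0,"wz":0,"dx":0,"dy":0,"dz":-0.015,"hand":1},{"wx":0,"wy":0,"wz":0,"dx":0,"dy":0,"dz":-0.01,"hand":1},{"wx":0,"wy":0,"wz":0,"dx":0,"dy":0,"dz":-0.01,"hand":1},{"wx":0,"wy":0,"wz":0,"dx":0,"dy":0,"dz":0,"hand":1}]';python3 -m jog '[{"wx":0,"wy":0,"wz":0,"dx":0,"dy":0,"dz":-0.006,"hand":1},{"wx":0,"wy":0,"wz":0,"dx":0,"dy":0,"dz":-0.006,"hand":1}]'
```

```text
clock: 6.08
tool_pos: [0.4502, 0.1393, 0.0965]
eef_rot: [0.619, 0.785, 0.0, 0.0]
contact_force: [0.4, -0.1, -2.1]
opening: 0.297
finger_force: 25.0
clock: 6.25
tool_pos: [0.4504, 0.1393, 0.0937]
eef_rot: [0.619, 0.785, 0.001, 0.0]
contact_force: [-0.0, -0.2, -1.6]
opening: 0.293
finger_force: 25.0
```

```bash
python3 -m jog '[{"wx":0,"wy":0,"wz":0,"dx":0,"dy":0,"dz":-0.006,"hand":1},{"wx":0,"wy":0,"wz":0,"dx":0,"dy":0,"dz":0,"hand":1}]'
```

```text
clock: 6.42
tool_pos: [0.45, 0.1391, 0.0917]
eef_rot: [0.619, 0.785, 0.0, 0.0]
contact_force: [0.6, -0.7, -2.2]
opening: 0.295
finger_force: 25.0
```

```bash
python3 -m jog '[{"wx":0,"wy":0,"wz":0,"dx":0,"dy":0,"dz":-0.008,"hand":1},{"wx":0,"wy":0,"wz":0,"dx":0,"dy":0,"dz":-0.004,"hand":1},{"wx":0,"wy":0,"wz":0,"dx":0,"dy":0,"dz":0,"hand":1}]';  python3 -m jog '[{"wx":0,"wy":0,"wz":0,"dx":0,"dy":0,"dz":-0.004,"hand":1},{"wx":0,"wy":0,"wz":0,"dx":0,"dy":0,"dz":0,"hand":1}]'
```

```text
clock: 6.67
tool_pos: [0.4499, 0.1391, 0.0886]
eef_rot: [0.619, 0.785, -0.0, -0.0]
contact_force: [-0.4, 0.9, -2.7]
opening: 0.297
finger_force: 25.0
clock: 6.83
tool_pos: [0.4502, 0.1391, 0.0877]
eef_rot: [0.619, 0.785, 0.0, 0.0]
contact_force: [-0.3, -0.7, -1.2]
opening: 0.295
finger_force: 25.0
```

```bash
python3 -m jog '[{"wx":0,"wy":0,"wz":0,"dx":0,"dy":0,"dz":-0.006,"hand":1},{"wx":0,"wy":0,"wz":0,"dx":0,"dy":0,"dz":0,"hand":1}]'; python3 -m jog '[{"wx":0,"wy":0,"wz":0,"dx":0,"dy":0,"dz":0,"hand":0.6},{"wx":0,"wy":0,"wz":0,"dx":0,"dy":0,"dz":0,"hand":0.4},{"wx":0,"wy":0,"wz":0,"dx":0,"dy":0,"dz":0,"hand":0.2},{"wx":0,"wy":0,"wz":0,"dx":0,"dy":0,"dz":0,"hand":0},{"wx":0,"wy":0,"wz":0,"dx":0,"dy":0,"dz":0,"hand":0}]'
```

```text
clock: 7.0
tool_pos: [0.4508, 0.1392, 0.0873]
eef_rot: [0.619, 0.785, 0.001, 0.001]
contact_force: [0.1, -1.0, 10.8]
opening: 0.295
finger_force: 25.0
clock: 7.42
tool_pos: [0.4499, 0.1391, 0.0861]
eef_rot: [0.619, 0.785, -0.0, -0.0]
contact_force: [0.2, 0.2, 0.0]
opening: 0.649
finger_force: 0.0
```

```bash
python3 -m jog '[{"wx":0,"wy":0,"wz":0,"dx":0,"dy":0,"dz":0.03,"hand":0},{"wx":0,"wy":0,"wz":0,"dx":0,"dy":0,"dz":0.12,"hand":0},{"wx":0,"wy":0,"wz":0,"dx":0,"dy":0,"dz":0.15,"hand":0},{"wx":0,"wy":0,"wz":0,"dx":0,"dy":0,"dz":0.15,"hand":0},{"wx":0,"wy":0,"wz":0,"dx":0,"dy":0,"dz":0.15,"hand":0}]'
python3 - <<'E'
from h import *
a=r.snapshot("scene");b=r.snapshot("top")
for c in("scene","top"):
  for d in r.search_frame(c,"tin_a"):print(c,round(d["p"],2),np.round(d["bbox"],1).tolist())
A=a[200:310,180:390];B=b[230:340,160:370]
cv2.imwrite("pics/t.png",np.vstack([cv2.resize(x,None,fx=2.7,fy=2.7,interpolation=2) for x in(A,B)])[:,:,::-1])
B0=np.array([.4555,-.1002]);u=np.array([-.234,.972])
for k in(.067,0,-.067):
  X=np.r_[B0+k*u,.095];print("pred",X.round(4),proj("scene",X).round(1),proj("top",X).round(1))
E
```

```text
clock: 7.83
tool_pos: [0.4493, 0.1388, 0.2383]
eef_rot: [0.619, 0.785, -0.0, -0.0]
contact_force: [-0.1, 0.9, -0.3]
opening: 0.996
finger_force: 0.0
scene 0.79 [269.0, 239.1, 298.0, 278.7]
scene 0.67 [299.7, 245.6, 327.5, 282.0]
scene 0.64 [236.7, 234.8, 269.7, 273.1]
top 0.91 [260.6, 273.4, 293.6, 303.0]
top 0.77 [295.4, 268.5, 327.1, 296.2]
top 0.55 [228.2, 283.0, 262.3, 312.3]
top 0.26 [418.1, 269.2, 456.9, 344.7]
pred [ 0.4398 -0.0351  0.095 ] [251.1 243.5] [241.7 297.2]
pred [ 0.4555 -0.1002  0.095 ] [282.3 247.6] [276.4 289. ]
pred [ 0.4712 -0.1653  0.095 ] [314.2 251.8] [311.  280.8]
```

View pics/t.png

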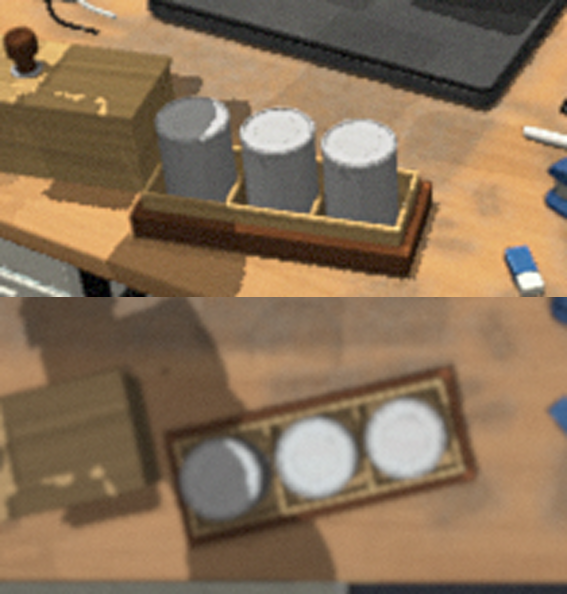

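Both views show the three lids upright in their wells. The lids are at about (251,244), (283,248) and (313,253) in the scene view and (242,297), (277,289) and (310,282) in the top view. That is within 1–1.5 px of the prediction at z = 0.095. The cover stands to the left. Next is tin A.

```bash
python3 -m jog '[{"wx":0,"wy":0,"wz":0,"dx":-0.008,"dy":-0.14,"dz":-0.03,"hand":0},{"wx":0,"wy":0,"wz":0,"dx":-0.008,"dy":-0.14,"dz":-0.03,"hand":0},{"wx":0,"wy":0,"wz":0,"dx":-0.008,"dy":-0.14,"dz":-0.03,"hand":0},{"wx":0,"wy":0,"wz":0,"dx":-0.008,"dy":-0.14,"dz":-0.03,"hand":0},{"wx":0,"wy":0,"wz":0,"dx":-0.008,"dy":-0.136,"dz":-0.03,"hand":0}]'; python3 -m jog '[{"wx":0,"wy":0,"wz":0,"dx":0,"dy":0,"dz":-0.1,"hand":0},{"wx":0,"wy":0,"wz":0,"dx":0,"dy":0,"dz":-0.1,"hand":0},{"wx":0,"wy":0,"wz":0,"dx":0,"dy":0,"dz":-0.03,"hand":0},{"wx":0,"wy":0,"wz":0,"dx":0,"dy":0,"dz":0,"hand":0}]'
```

```text
clock: 8.45
tool_pos: [0.4382, -0.0364, 0.1971]
eef_rot: [0.619, 0.786, -0.001, -0.001]
contact_force: [0.9, -0.1, 1.1]
opening: 0.996
finger_force: 0.0
clock: 8.78
tool_pos: [0.4377, -0.0348, 0.139]
eef_rot: [0.619, 0.785, -0.002, -0.003]
contact_force: [-0.1, -0.3, 0.2]
opening: 0.999
finger_force: 0.0
```

```bash
python3 -m jog '[{"wx":0,"wy":0,"wz":0,"dx":0,"dy":0,"dz":-0.1,"hand":0},{"wx":0,"wy":0,"wz":0,"dx":0,"dy":0,"dz":-0.1,"hand":0},{"wx":0,"wy":0,"wz":0,"dx":0,"dy":0,"dz":-0.1,"hand":0},{"wx":0,"wy":0,"wz":0,"dx":0,"dy":0,"dz":-0.048,"hand":0},{"wx":0,"wy":0,"wz":0,"dx":0,"dy":0,"dz":0,"hand":0.3}]' 30; python3 -m jog '[{"wx":0,"wy":0,"wz":0,"dx":0,"dy":0,"dz":0,"hand":1},{"wx":0,"wy":0,"wz":0,"dx":0,"dy":0,"dz":0,"hand":1},{"wx":0,"wy":0,"wz":0,"dx":0,"dy":0,"dz":0,"hand":1},{"wx":0,"wy":0,"wz":0,"dx":0,"dy":0,"dz":0,"hand":1},{"wx":0,"wy":0,"wz":0,"dx":0,"dy":0,"dz":0,"hand":1}]'
```

```text
clock: 9.2
tool_pos: [0.4391, -0.0341, 0.0528]
eef_rot: [0.618, 0.786, -0.001, -0.001]
contact_force: [-0.5, 0.2, -0.6]
opening: 0.945
finger_force: 0.0
clock: 9.62
tool_pos: [0.4413, -0.0348, 0.0553]
eef_rot: [0.619, 0.785, 0.001, 0.001]
contact_force: [0.6, 0.5, 8.2]
opening: 0.63
finger_force: 30.0
```

```bash
python3 -m jog '[{"wx":0,"wy":0,"wz":0,"dx":0,"dy":0,"dz":0.02,"hand":1},{"wx":0,"wy":0,"wz":0,"dx":0,"dy":0,"dz":0.06,"hand":1},{"wx":0,"wy":0,"wz":0,"dx":0,"dy":0,"dz":0.08,"hand":1},{"wx":0,"wy":0,"wz":0,"dx":0,"dy":0,"dz":0.06,"hand":1},{"wx":0,"wy":0,"wz":0,"dx":0,"dy":0,"dz":0.03,"hand":1}]'; python3 -m jog '[{"wx":0,"wy":0,"wz":0,"dx":0,"dy":0,"dz":0,"hand":1},{"wx":0,"wy":0,"wz":0,"dx":0,"dy":0,"dz":0,"hand":1},{"wx":0,"wy":0,"wz":0,"dx":0,"dy":0,"dz":0,"hand":1},{"wx":0,"wy":0,"wz":0,"dx":0,"dy":0,"dz":0,"hand":1},{"wx":0,"wy":0,"wz":0,"dx":0,"dy":0,"dz":0,"hand":1}]'
cat > w.py <<'E'
from h import *
F=[];T=[];Z=[]
for i in range(15):
    a=r.snapshot("scene");s=r.get_state();F.append(s["contact_force"]);T.append(s["joint_torque"]);Z.append(s["tool_pos"])
print("F",np.mean(F,0).round(2),np.std(F,0).round(2),"T",np.mean(T,0).round(2),"pos",np.mean(Z,0).round(4),s["clock"],s["opening"],s["finger_force"])
E
python3 w.py
```

```text
clock: 10.03
tool_pos: [0.4397, -0.035, 0.1182]
eef_rot: [0.619, 0.785, 0.0, 0.0]
contact_force: [-0.7, 0.1, -6.5]
opening: 0.633
finger_force: 30.0
clock: 10.45
tool_pos: [0.4394, -0.0349, 0.116]
eef_rot: [0.619, 0.785, -0.001, -0.001]
contact_force: [-0.0, -0.0, -5.5]
opening: 0.635
finger_force: 30.0
F [ 0.05  0.05 -5.6 ] [0.36 0.52 0.54] T [-0.000e+00 -4.455e+01  1.310e+00 -4.810e+00 -1.000e-02  4.000e-02
  0.000e+00] pos [ 0.4399 -0.0349  0.1166] 11.2 0.6334802910330729 29.978098509115227
```

Tin A weighs about 5.6 N, roughly 0.57 kg. I put it back and weigh the others to compare.

```bash
python3 -m jog '[{"wx":0,"wy":0,"wz":0,"dx":0,"dy":0,"dz":-0.05,"hand":1},{"wx":0,"wy":0,"wz":0,"dx":0,"dy":0,"dz":-0.08,"hand":1},{"wx":0,"wy":0,"wz":0,"dx":0,"dy":0,"dz":-0.06,"hand":1},{"wx":0,"wy":0,"wz":0,"dx":0,"dy":0,"dz":-0.03,"hand":1},{"wx":0,"wy":0,"wz":0,"dx":0,"dy":0,"dz":-0.01,"hand":1}]';python3 -m jog '[{"wx":0,"wy":0,"wz":0,"dx":0,"dy":0,"dz":-0.006,"hand":1},{"wx":0,"wy":0,"wz":0,"dx":0,"dy":0,"dz":-0.006,"hand":1},{"wx":0,"wy":0,"wz":0,"dx":0,"dy":0,"dz":0,"hand":1}]'
```

```text
clock: 11.62
tool_pos: [0.4395, -0.0348, 0.0582]
eef_rot: [0.619, 0.785, -0.0, -0.001]
contact_force: [0.8, -0.6, -5.7]
opening: 0.631
finger_force: 30.0
clock: 11.87
tool_pos: [0.4403, -0.0349, 0.0566]
eef_rot: [0.619, 0.785, 0.0, 0.0]
contact_force: [-0.4, 0.5, -5.6]
opening: 0.631
finger_force: 30.0
```

```bash
python3 -m jog '[{"wx":0,"wy":0,"wz":0,"dx":0,"dy":0,"dz":-0.006,"hand":1},{"wx":0,"wy":0,"wz":0,"dx":0,"dy":0,"dz":0,"hand":1}]';python3 -m jog '[{"wx":0,"wy":0,"wz":0,"dx":0,"dy":0,"dz":-0.004,"hand":1},{"wx":0,"wy":0,"wz":0,"dx":0,"dy":0,"dz":0,"hand":1}]'
```

```text
clock: 12.03
tool_pos: [0.4404, -0.035, 0.0554]
eef_rot: [0.619, 0.785, 0.0, 0.001]
contact_force: [0.3, 0.9, -1.2]
opening: 0.631
finger_force: 30.0
clock: 12.2
tool_pos: [0.4404, -0.035, 0.0553]
eef_rot: [0.619, 0.785, 0.001, 0.001]
contact_force: [-0.3, 0.5, 12.2]
opening: 0.634
finger_force: 30.0
```

```bash
python3 -m jog '[{"wx":0,"wy":0,"wz":0,"dx":0,"dy":0,"dz":0,"hand":0.3},{"wx":0,"wy":0,"wz":0,"dx":0,"dy":0,"dz":0,"hand":0.2},{"wx":0,"wy":0,"wz":0,"dx":0,"dy":0,"dz":0,"hand":0},{"wx":0,"wy":0,"wz":0,"dx":0,"dy":0,"dz":0,"hand":0},{"wx":0,"wy":0,"wz":0,"dx":0,"dy":0,"dz":0,"hand":0}]';python3 -m jog '[{"wx":0,"wy":0,"wz":0,"dx":0,"dy":0,"dz":0.06,"hand":0},{"wx":0,"wy":0,"wz":0,"dx":0.016,"dy":-0.065,"dz":0,"hand":0},{"wx":0,"wy":0,"wz":0,"dx":0.016,"dy":-0.065,"dz":0,"hand":0},{"wx":0,"wy":0,"wz":0,"dx":0.016,"dy":-0.065,"dz":0,"hand":0},{"wx":0,"wy":0,"wz":0,"dx":0.016,"dy":-0.065,"dz":0,"hand":0}]';python3 -m jog '[{"wx":0,"wy":0,"wz":0,"dx":0,"dy":0,"dz":-0.06,"hand":0},{"wx":0,"wy":0,"wz":0,"dx":0,"dy":0,"dz":0,"hand":0}]'
```

```text
clock: 12.62
tool_pos: [0.44, -0.0349, 0.0537]
eef_rot: [0.619, 0.785, 0.0, 0.0]
contact_force: [-0.9, 0.9, 0.3]
opening: 0.977
finger_force: 0.0
clock: 13.03
tool_pos: [0.4561, -0.1006, 0.0687]
eef_rot: [0.619, 0.786, -0.0, -0.0]
contact_force: [-0.3, 0.5, -0.6]
opening: 1.004
finger_force: 0.0
clock: 13.2
tool_pos: [0.4555, -0.1009, 0.0525]
eef_rot: [0.62, 0.785, -0.0, -0.0]
contact_force: [-0.3, 0.5, -0.7]
opening: 1.0
finger_force: 0.0
```

```bash
python3 -m jog '[{"wx":0,"wy":0,"wz":0,"dx":0,"dy":0,"dz":0,"hand":1},{"wx":0,"wy":0,"wz":0,"dx":0,"dy":0,"dz":0,"hand":1},{"wx":0,"wy":0,"wz":0,"dx":0,"dy":0,"dz":0,"hand":1},{"wx":0,"wy":0,"wz":0,"dx":0,"dy":0,"dz":0,"hand":1},{"wx":0,"wy":0,"wz":0,"dx":0,"dy":0,"dz":0,"hand":1}]'; python3 -m jog '[{"wx":0,"wy":0,"wz":0,"dx":0,"dy":0,"dz":0,"hand":1},{"wx":0,"wy":0,"wz":0,"dx":0,"dy":0,"dz":0,"hand":1}]'; python3 -m jog '[{"wx":0,"wy":0,"wz":0,"dx":0,"dy":0,"dz":0.02,"hand":1},{"wx":0,"wy":0,"wz":0,"dx":0,"dy":0,"dz":0.06,"hand":1},{"wx":0,"wy":0,"wz":0,"dx":0,"dy":0,"dz":0.07,"hand":1},{"wx":0,"wy":0,"wz":0,"dx":0,"dy":0,"dz":0.04,"hand":1},{"wx":0,"wy":0,"wz":0,"dx":0,"dy":0,"dz":0.01,"hand":1}]'; python3 w.py
```

```text
clock: 13.62
tool_pos: [0.4562, -0.0995, 0.0541]
eef_rot: [0.619, 0.786, 0.0, 0.0]
contact_force: [2.1, 0.6, 2.3]
opening: 0.649
finger_force: 1.3
clock: 13.78
tool_pos: [0.4563, -0.0996, 0.0541]
eef_rot: [0.619, 0.786, 0.0, 0.0]
contact_force: [1.4, 1.3, 3.6]
opening: 0.634
finger_force: 30.0
clock: 14.2
tool_pos: [0.4563, -0.1002, 0.1052]
eef_rot: [0.619, 0.785, 0.0, 0.001]
contact_force: [-0.1, -0.4, -2.4]
opening: 0.635
finger_force: 30.0
F [-0.12 -0.17 -2.42] [0.36 0.6  0.55] T [ 1.000e-02 -4.576e+01  1.060e+00 -5.110e+00 -1.000e-02  5.000e-02
  0.000e+00] pos [ 0.4557 -0.0999  0.1035] 14.95 0.6336914962448045 30.000056458896438
```

```bash
python3 -m jog '[{"wx":0,"wy":0,"wz":0,"dx":0,"dy":0,"dz":-0.04,"hand":1},{"wx":0,"wy":0,"wz":0,"dx":0,"dy":0,"dz":-0.07,"hand":1},{"wx":0,"wy":0,"wz":0,"dx":0,"dy":0,"dz":-0.05,"hand":1},{"wx":0,"wy":0,"wz":0,"dx":0,"dy":0,"dz":-0.02,"hand":1},{"wx":0,"wy":0,"wz":0,"dx":0,"dy":0,"dz":-0.005,"hand":1}]';python3 -m jog '[{"wx":0,"wy":0,"wz":0,"dx":0,"dy":0,"dz":-0.006,"hand":1},{"wx":0,"wy":0,"wz":0,"dx":0,"dy":0,"dz":0,"hand":1}]'
```

```text
clock: 15.37
tool_pos: [0.4555, -0.0998, 0.0567]
eef_rot: [0.619, 0.785, -0.0, -0.001]
contact_force: [-0.2, 0.3, -2.9]
opening: 0.63
finger_force: 30.0
clock: 15.53
tool_pos: [0.4562, -0.1, 0.0563]
eef_rot: [0.619, 0.785, 0.0, 0.0]
contact_force: [0.3, -0.3, -2.5]
opening: 0.629
finger_force: 30.0
```

```bash
python3 -m jog '[{"wx":0,"wy":0,"wz":0,"dx":0,"dy":0,"dz":-0.005,"hand":1},{"wx":0,"wy":0,"wz":0,"dx":0,"dy":0,"dz":0,"hand":1}]'
```

```text
clock: 15.7
tool_pos: [0.4563, -0.1, 0.0551]
eef_rot: [0.619, 0.785, 0.0, 0.0]
contact_force: [-1.1, -0.3, -3.0]
opening: 0.63
finger_force: 30.0
```

```bash
python3 -m jog '[{"wx":0,"wy":0,"wz":0,"dx":0,"dy":0,"dz":-0.004,"hand":1},{"wx":0,"wy":0,"wz":0,"dx":0,"dy":0,"dz":0,"hand":1}]'; python3 -m jog '[{"wx":0,"wy":0,"wz":0,"dx":0,"dy":0,"dz":-0.003,"hand":1},{"wx":0,"wy":0,"wz":0,"dx":0,"dy":0,"dz":0,"hand":1}]'
```

```text
clock: 15.87
tool_pos: [0.4563, -0.1, 0.0541]
eef_rot: [0.619, 0.785, 0.0, 0.0]
contact_force: [0.1, -0.2, -0.2]
opening: 0.633
finger_force: 30.0
clock: 16.03
tool_pos: [0.4563, -0.1, 0.054]
eef_rot: [0.619, 0.785, 0.0, 0.001]
contact_force: [0.1, 1.1, 9.9]
opening: 0.635
finger_force: 30.0
```

```bash
python3 -m jog '[{"wx":0,"wy":0,"wz":0,"dx":0,"dy":0,"dz":0,"hand":0.3},{"wx":0,"wy":0,"wz":0,"dx":0,"dy":0,"dz":0,"hand":0.2},{"wx":0,"wy":0,"wz":0,"dx":0,"dy":0,"dz":0,"hand":0},{"wx":0,"wy":0,"wz":0,"dx":0,"dy":0,"dz":0,"hand":0},{"wx":0,"wy":0,"wz":0,"dx":0,"dy":0,"dz":0,"hand":0}]';python3 -m jog '[{"wx":0,"wy":0,"wz":0,"dx":0,"dy":0,"dz":0.06,"hand":0},{"wx":0,"wy":0,"wz":0,"dx":0.015,"dy":-0.065,"dz":0,"hand":0},{"wx":0,"wy":0,"wz":0,"dx":0.015,"dy":-0.065,"dz":0,"hand":0},{"wx":0,"wy":0,"wz":0,"dx":0.015,"dy":-0.065,"dz":0,"hand":0},{"wx":0,"wy":0,"wz":0,"dx":0.015,"dy":-0.06,"dz":0,"hand":0}]';python3 -m jog '[{"wx":0,"wy":0,"wz":0,"dx":0,"dy":0,"dz":-0.056,"hand":0},{"wx":0,"wy":0,"wz":0,"dx":0,"dy":0,"dz":0,"hand":0}]'; python3 -m jog '[{"wx":0,"wy":0,"wz":0,"dx":0,"dy":0,"dz":0,"hand":1},{"wx":0,"wy":0,"wz":0,"dx":0,"dy":0,"dz":0,"hand":1},{"wx":0,"wy":0,"wz":0,"dx":0,"dy":0,"dz":0,"hand":1},{"wx":0,"wy":0,"wz":0,"dx":0,"dy":0,"dz":0,"hand":1},{"wx":0,"wy":0,"wz":0,"dx":0,"dy":0,"dz":0,"hand":1}]'; python3 -m jog '[{"wx":0,"wy":0,"wz":0,"dx":0,"dy":0,"dz":0,"hand":1},{"wx":0,"wy":0,"wz":0,"dx":0,"dy":0,"dz":0,"hand":1}]'
```

```text
clock: 16.45
tool_pos: [0.4559, -0.0999, 0.0529]
eef_rot: [0.619, 0.785, -0.0, -0.0]
contact_force: [0.2, 0.3, -0.2]
opening: 0.983
finger_force: 0.0
clock: 16.87
tool_pos: [0.471, -0.1646, 0.068]
eef_rot: [0.619, 0.785, -0.0, 0.0]
contact_force: [-0.2, -1.0, -0.1]
opening: 0.999
finger_force: 0.0
clock: 17.03
tool_pos: [0.4703, -0.1646, 0.0527]
eef_rot: [0.62, 0.785, -0.0, -0.001]
contact_force: [-0.3, 0.6, 0.6]
opening: 0.997
finger_force: 0.0
clock: 17.45
tool_pos: [0.471, -0.1633, 0.0543]
eef_rot: [0.619, 0.786, 0.0, 0.0]
contact_force: [-1.1, 0.4, 0.1]
opening: 0.643
finger_force: 0.3
clock: 17.62
tool_pos: [0.4709, -0.1633, 0.0543]
eef_rot: [0.619, 0.786, 0.0, -0.0]
contact_force: [-0.5, 0.5, 3.6]
opening: 0.631
finger_force: 30.0
```

```bash
python3 -m jog '[{"wx":0,"wy":0,"wz":0,"dx":0,"dy":0,"dz":0.02,"hand":1},{"wx":0,"wy":0,"wz":0,"dx":0,"dy":0,"dz":0.06,"hand":1},{"wx":0,"wy":0,"wz":0,"dx":0,"dy":0,"dz":0.07,"hand":1},{"wx":0,"wy":0,"wz":0,"dx":0,"dy":0,"dz":0.04,"hand":1},{"wx":0,"wy":0,"wz":0,"dx":0,"dy":0,"dz":0.01,"hand":1}]'; python3 w.py;python3 -m jog '[{"wx":0,"wy":0,"wz":0,"dx":0,"dy":0,"dz":-0.04,"hand":1},{"wx":0,"wy":0,"wz":0,"dx":0,"dy":0,"dz":-0.07,"hand":1},{"wx":0,"wy":0,"wz":0,"dx":0,"dy":0,"dz":-0.05,"hand":1},{"wx":0,"wy":0,"wz":0,"dx":0,"dy":0,"dz":-0.025,"hand":1},{"wx":0,"wy":0,"wz":0,"dx":0,"dy":0,"dz":-0.006,"hand":1}]'
```

```text
clock: 18.03
tool_pos: [0.4719, -0.164, 0.1056]
eef_rot: [0.619, 0.785, 0.001, 0.001]
contact_force: [-0.9, 0.8, -2.0]
opening: 0.633
finger_force: 30.0
F [ 0.13 -0.03 -1.5 ] [0.59 0.56 0.51] T [ 2.000e-02 -4.765e+01  7.100e-01 -6.520e+00 -2.000e-02  5.000e-02
  0.000e+00] pos [ 0.4708 -0.1636  0.1038] 18.7833 0.6285853678119051 30.000085889749926
clock: 19.2
tool_pos: [0.4702, -0.1634, 0.0548]
eef_rot: [0.619, 0.786, -0.0, -0.001]
contact_force: [-0.4, 0.0, -1.4]
opening: 0.638
finger_force: 30.0
```

A weighs about 5.6 N, B 2.4 N and C 1.5 N, so A is the full tin. I set C down.

```bash
python3 -m jog '[{"wx":0,"wy":0,"wz":0,"dx":0,"dy":0,"dz":-0.004,"hand":1},{"wx":0,"wy":0,"wz":0,"dx":0,"dy":0,"dz":0,"hand":1}]'; python3 -m jog '[{"wx":0,"wy":0,"wz":0,"dx":0,"dy":0,"dz":-0.002,"hand":1},{"wx":0,"wy":0,"wz":0,"dx":0,"dy":0,"dz":0,"hand":1}]'
```

```text
clock: 19.37
tool_pos: [0.4711, -0.1637, 0.0553]
eef_rot: [0.619, 0.785, 0.0, 0.0]
contact_force: [0.4, 0.8, -1.8]
opening: 0.634
finger_force: 30.0
clock: 19.53
tool_pos: [0.4713, -0.1638, 0.0552]
eef_rot: [0.619, 0.785, 0.0, 0.001]
contact_force: [0.2, 1.2, -3.0]
opening: 0.632
finger_force: 30.0
```

```bash
python3 -m jog '[{"wx":0,"wy":0,"wz":0,"dx":0,"dy":0,"dz":-0.004,"hand":1},{"wx":0,"wy":0,"wz":0,"dx":0,"dy":0,"dz":0,"hand":1}]'; python3 -m jog '[{"wx":0,"wy":0,"wz":0,"dx":0,"dy":0,"dz":-0.003,"hand":1},{"wx":0,"wy":0,"wz":0,"dx":0,"dy":0,"dz":0,"hand":1}]'
```

```text
clock: 19.7
tool_pos: [0.4714, -0.1638, 0.0543]
eef_rot: [0.619, 0.785, 0.0, 0.001]
contact_force: [-0.8, -0.3, 2.4]
opening: 0.632
finger_force: 30.0
clock: 19.87
tool_pos: [0.4714, -0.1638, 0.0542]
eef_rot: [0.619, 0.785, 0.0, 0.001]
contact_force: [-1.5, -0.3, 11.1]
opening: 0.635
finger_force: 30.0
```

```bash
python3 -m jog '[{"wx":0,"wy":0,"wz":0,"dx":0,"dy":0,"dz":0,"hand":0.3},{"wx":0,"wy":0,"wz":0,"dx":0,"dy":0,"dz":0,"hand":0.2},{"wx":0,"wy":0,"wz":0,"dx":0,"dy":0,"dz":0,"hand":0},{"wx":0,"wy":0,"wz":0,"dx":0,"dy":0,"dz":0,"hand":0},{"wx":0,"wy":0,"wz":0,"dx":0,"dy":0,"dz":0.06,"hand":0}]';python3 -m jog '[{"wx":0,"wy":0,"wz":0,"dx":-0.025,"dy":0.103,"dz":0,"hand":0},{"wx":0,"wy":0,"wz":0,"dx":-0.025,"dy":0.103,"dz":0,"hand":0},{"wx":0,"wy":0,"wz":0,"dx":-0.025,"dy":0.103,"dz":0,"hand":0},{"wx":0,"wy":0,"wz":0,"dx":-0.025,"dy":0.103,"dz":0,"hand":0},{"wx":0,"wy":0,"wz":0,"dx":-0.025,"dy":0.103,"dz":0,"hand":0}]';python3 -m jog '[{"wx":0,"wy":0,"wz":0,"dx":0,"dy":0,"dz":-0.056,"hand":0},{"wx":0,"wy":0,"wz":0,"dx":0,"dy":0,"dz":0,"hand":0}]'
python3 -m jog '[{"wx":0,"wy":0,"wz":0,"dx":0,"dy":0,"dz":0,"hand":1},{"wx":0,"wy":0,"wz":0,"dx":0,"dy":0,"dz":0,"hand":1},{"wx":0,"wy":0,"wz":0,"dx":0,"dy":0,"dz":0,"hand":1},{"wx":0,"wy":0,"wz":0,"dx":0,"dy":0,"dz":0,"hand":1},{"wx":0,"wy":0,"wz":0,"dx":0,"dy":0,"dz":0,"hand":1}]'; python3 -m jog '[{"wx":0,"wy":0,"wz":0,"dx":0,"dy":0,"dz":0,"hand":1},{"wx":0,"wy":0,"wz":0,"dx":0,"dy":0,"dz":0,"hand":1}]'
```

```text
clock: 20.28
tool_pos: [0.4697, -0.1632, 0.0663]
eef_rot: [0.619, 0.786, -0.001, -0.002]
contact_force: [0.2, -0.2, 0.6]
opening: 0.976
finger_force: 0.0
clock: 20.7
tool_pos: [0.4394, -0.0339, 0.0679]
eef_rot: [0.619, 0.785, 0.0, 0.0]
contact_force: [0.6, -0.9, 0.4]
opening: 0.998
finger_force: 0.0
clock: 20.87
tool_pos: [0.439, -0.0329, 0.0528]
eef_rot: [0.617, 0.787, -0.0, -0.001]
contact_force: [0.8, -0.4, -0.1]
opening: 1.0
finger_force: 0.0
clock: 21.28
tool_pos: [0.44, -0.0356, 0.0543]
eef_rot: [0.619, 0.785, 0.0, 0.0]
contact_force: [1.7, -0.4, 1.3]
opening: 0.643
finger_force: 2.3
clock: 21.45
tool_pos: [0.4403, -0.0355, 0.0543]
eef_rot: [0.619, 0.785, 0.0, 0.001]
contact_force: [1.5, -1.7, 3.8]
opening: 0.632
finger_force: 30.0
```

```bash
python3 -m jog '[{"wx":0,"wy":0,"wz":0,"dx":0,"dy":0,"dz":0.02,"hand":1},{"wx":0,"wy":0,"wz":0,"dx":0,"dy":0,"dz":0.06,"hand":1},{"wx":0,"wy":0,"wz":0,"dx":0,"dy":0,"dz":0.09,"hand":1},{"wx":0,"wy":0,"wz":0,"dx":0,"dy":0,"dz":0.1,"hand":1},{"wx":0,"wy":0,"wz":0,"dx":0,"dy":0,"dz":0.1,"hand":1}]'; python3 -m jog '[{"wx":0,"wy":0,"wz":0,"dx":0,"dy":0,"dz":0.1,"hand":1},{"wx":0,"wy":0,"wz":0,"dx":0,"dy":0,"dz":0.1,"hand":1},{"wx":0,"wy":0,"wz":0,"dx":0,"dy":0,"dz":0.08,"hand":1},{"wx":0,"wy":0,"wz":0,"dx":0,"dy":0,"dz":0.04,"hand":1},{"wx":0,"wy":0,"wz":0,"dx":0,"dy":0,"dz":0.02,"hand":1}]'; python3 -m jog '[{"wx":0,"wy":0,"wz":0,"dx":0,"dy":0,"dz":0,"hand":1},{"wx":0,"wy":0,"wz":0,"dx":0,"dy":0,"dz":0,"hand":1},{"wx":0,"wy":0,"wz":0,"dx":0,"dy":0,"dz":0,"hand":1},{"wx":0,"wy":0,"wz":0,"dx":0,"dy":0,"dz":0,"hand":1},{"wx":0,"wy":0,"wz":0,"dx":0,"dy":0,"dz":0,"hand":1}]'; python3 w.py
python3 - <<'E'
from h import *
a=r.snapshot("scene")[120:380,150:500];b=r.snapshot("top")[180:440,130:480]
cv2.imwrite("pics/f.png",np.hstack([a,b])[:,:,::-1])
E
```

```text
clock: 21.87
tool_pos: [0.4382, -0.0347, 0.147]
eef_rot: [0.619, 0.786, -0.001, -0.001]
contact_force: [1.6, 0.2, -5.2]
opening: 0.632
finger_force: 30.0
clock: 22.28
tool_pos: [0.4392, -0.0348, 0.2328]
eef_rot: [0.619, 0.786, 0.0, 0.0]
contact_force: [-0.2, -0.1, -5.7]
opening: 0.634
finger_force: 30.0
clock: 22.7
tool_pos: [0.4391, -0.0349, 0.2307]
eef_rot: [0.619, 0.785, -0.001, -0.001]
contact_force: [0.1, 0.2, -6.0]
opening: 0.628
finger_force: 30.0
F [-0.1  -0.07 -5.65] [0.47 0.37 0.69] T [-0.000e+00 -3.954e+01  9.000e-01 -1.153e+01 -3.000e-02  4.000e-02
  0.000e+00] pos [ 0.4396 -0.0349  0.2314] 23.45 0.633484205003324 29.977377464192045
```

View pics/f.png

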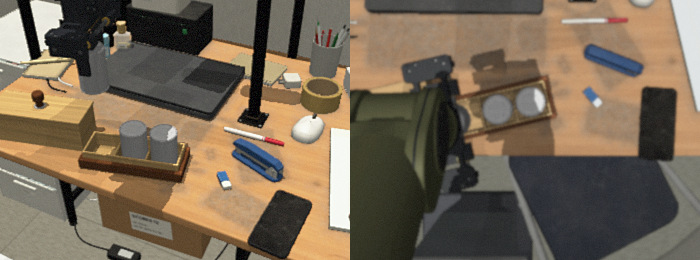

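The picture shows tin A held upright at about (92,72) in the left crop, and tins B and C standing in their wells at about (133,140) and (163,143). The cover stands on the desk at the left, and the stapler, phone, pen and eraser look unmoved.

```bash
python3 -c "
from plant import r
print(r.finish_job())"
```

```text
the job is handed in; nothing more can be done
None
```

The job is handed in with tin A, the heaviest (about 5.6 N against 2.4 N for B and 1.5 N for C), held upright and still about 18 cm above the desk; B and C are back in the box, the cover stands to its left, and no verdict was returned.

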